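Find the concealed release of the flip-top till and open it

TASK

Open the stall's flip-top cash till: feel along its front strip for the concealed release plate, press it right in so that the lid springs up, then push the lid with the outside of the fingers all the way back over its hinge until it stays open by itself. Do not grip the lid or fling it; when you come away the release must be back out, and the sauce bottle, the carton and the tape roll where they stood.

Things in the scene. Friction and masses are not known exactly. Their poses are not given: they have to be found in the camera images.
- till: The till: a flat steel cash box fixed to the bench, 260 mm deep (x), 400 mm wide (y), 95 mm high. Origin at the centre of its underside; x points from its front to its back, z up. On top: a fixed flat metal strip along the whole front, and behind it the lid, level with the strip when shut.
- strip_mid (a point): Middle of the front strip, on its top face; axes as the till: x towards the lid, y along the strip. The strip is rigid, 85 mm deep, 400 mm long; the shut lid begins 44 mm to +x. The release is let into it, its centre on the line x = 0 of this point, anywhere from 57 mm to -y to 57 mm to +y. Where it is differs from till to till and is not given: find it by touch or sight.
- release (a joint): Release: a 43 mm square plate, same metal as the strip, in a 46 mm square opening of it, its face 2.5 mm below the strip. Value: its travel down, m: 0 out, 0.006 at its stop. Spring: 2 N to start it, 5 N at the stop; comes back out when let go. From 0.004 on, it frees the lid, which springs up by itself to about 1.0 rad within about a second.
- till_lid (a joint): Angle of the lid, rad: 0 shut and level, about 1.0 where the spring arms hold it up after release, 1.57 upright, 2.0 at its stop, leaning back away from the front. It turns freely above 1.0; past about 1.65 its own weight carries it to the stop, before that it falls back onto the spring arms. It is a 0.5 kg metal pan; a push of a few N at its front edge takes it over.
- lid_edge (a point): Middle of the lid's front edge (moves with the lid), 153 mm from the hinge line; the lid is 376 mm wide, 5 mm thick, with the edge turned down 14 mm towards the underside.
- hinge_mid (a point): Middle of the lid's hinge line, which runs along y of this point (parallel to the strip), 198 mm behind strip_mid and 3 mm lower than the strip. Axes as strip_mid. The lid turns about it, its front edge rising and going over to +x.
- sauce_mid (a point): Centre of a loose upright sauce bottle, 58 mm across, 175 mm tall, beside the till. Leave alone.
- carton_mid (a point): Centre of a loose closed takeaway carton, 134 x 134 x 57 mm, beside the till. Leave alone.
- tape_mid (a point): Centre of a loose roll of packing tape lying flat, 100 mm across, 48 mm high, on the bench beside the till. Leave alone.

How it is judged:
On the way, in this order (a step that is already met when the one before it is completed fails the run):
1. the release is pressed in (value of joint release above 0.0035 m).
2. the lid is folded back past its balance (value of joint till_lid above 1.7 rad), for 0.2 s.
At the end, for the whole second after the job is handed in: The lid leans back on its stop (above 1.8 rad) at rest, and the release is out again (under 1.5 mm) (value of joint till_lid above 1.8 rad and velocity of joint till_lid below 0.1 rad/s and value of joint release below 0.0015 m); the robot touches nothing.
It fails at once if the raised lid is gripped: its outer skin and its inner side or front edge are squeezed by the fingers at once, over 8 N each (contact force between the fingers and till_lid_c0 above 8 N and (contact force between the fingers and till_lid_c1 above 8 N or contact force between the fingers and till_lid_c2 above 8 N) and value of joint till_lid above 0.3 rad).
It fails at once if the lid is flung (faster than 6 rad/s) (velocity of joint till_lid above 6 rad/s).
It fails at once if the sauce bottle, carton or tape roll is moved or lifted (30 mm), or the bottle tipped (distance of any of sauce_mid, carton_mid, tape_mid from where it was at the start of the episode above 0.03 m or angle between sauce_mid's own z axis and vertical above 0.5 rad).
It also fails if it takes over 64 s, if anything falls off the work surface, if the arm or the gripper's body presses on something with over 40 N, if the wrist force passes 120 N, or if a joint passes its speed limit or range.

ROBOT

A 7-joint arm with a two-finger parallel gripper is mounted at the origin on the work surface. World frame = base frame: x ahead of the robot, y to its left, z up, the work surface at z = 0. Lengths are in m, angles in rad, forces in N, time in s.
With the tool pointing down it reaches from about 0.4 to 0.85 m from the base axis. Payload 6.9 kg.
Tool frame: the origin (TCP) lies midway between the tips of the shut fingers; the grasp point (between the pads) lies behind it (ctrl.pinch_z is the z of the grasp point in the tool frame, in m); z points along the fingers, y is the line along which they close (so a half turn about z gives the same grasp; the last joint's range is limited). The gripper opens to 85 mm and grips with 20 to 120 N. Pads are 22 mm wide; open, the fingers measure 114 mm over their backs; the gripper's body (76 mm by 85 mm) begins 54 mm behind the grasp point. The pads swing forward as they close: fully open they stand 13 mm farther back than shut.
Start: joints at [1.315, 0.507, -0.238, 1.5, 0.126, 1.149, -0.155], TCP at [0.221, -0.585, 0.231] pointing down, gripper open.
Joint ranges: [-3.08, 3.08], [-0.24, 2.05], [-1.43, 1.35], [0, 2.5], [-1.52, 4.66], [0.17, 1.96], [-2.89, 2.89]. Speed limits (rad/s): [2.39, 2.39, 3.14, 3.14, 3.14, 3.14, 3.14].

INTERFACE

Orientations are given as a unit quaternion [w, x, y, z].
In Python, from station import ctrl, get_state, vision, ticket, models gives the robot as it stands. Calls block until the motion is done:
- ctrl.movep(position, orientation): joint-space move of the TCP to a pose.
- ctrl.movel(position, frame=None, max_speed=0.15): straight line of the TCP; frame=None keeps the orientation; max_speed is the mean speed in m/s.
- ctrl.set_joints(angles): joint-space move.
- ctrl.ungrasp() and ctrl.close_gripper(force=None): open the fingers fully, or close them until they stop; force is the grip in N (None keeps the last).
- ctrl.pause(seconds).
- ctrl.ik(position, orientation): joint angles nearest the present ones, or None.
- get_state(): the state.
- vision.grab_frame(name): name is "side" or "top"; returns (picture, depth): 400x640x3 uint8, blue, green, red; 400x640 float32, m along the optical axis (not along the pixel's ray), 0 where there is no reading.
- vision.camera_info(name): a dict with "mtx" (3x3 intrinsics, pixels), "R" (3x3) and "t" (3): a world point X has camera coordinates R X + t. Camera axes: x right, y down, z forward; pixel columns grow to the right and rows downward; lengths in m; the calibration is good to about 2 mm. A picture is of the moment at which its call begins. camera_info takes no time and is no camera call.
A pose or a line that the arm cannot do raises ctrl.Unreachable and nothing moves.
- ticket.close_job(): hands the job in; it is judged then, once.
Trained networks look in the newest picture that a camera, given by its name, has taken for a name from the list of things; names that differ only in an ending like _2 or _b are one class to them, and where a whole thing is asked for, a point or a joint stands for the part that bears it (a point fixed in the world has none). Each returns a list of dicts, best first, with "p" (0 to 1); they miss things now and then, are a little off and sometimes report something else, mostly with a low value. They report only what shows in the picture. A call takes as long as a camera call.
- models.recognise(camera, target): "point" ([column, row] in pixels, amid what is visible of it).
- models.masks_of(camera, target): "mask" (400x640 bool, what is visible of it) and "point" ([column, row] in pixels, amid what is visible of it).
The state is a dict: "time": time; "qpos": joint angles; "qd": joint speeds; "tau": joint torques, N m; "tcp_pos": TCP position; "eef_rot": TCP orientation; "contact_force": force on the tool from outside, world axes, zero at the start; "wrist_torque": the same for the moment, N m; "width": finger opening in m; "gripper_force": force on a finger pad.
Only numpy, scipy, OpenCV 4.12 (cv2) and the standard library are available. Lean on these libraries where they do the work, as an engineer would, in place of code of your own. Each camera call takes 0.05 s, during which the arm holds its last target. There are 200 camera calls.

## Working session

There is one attempt and no reset: what is moved stays moved. The work goes in short steps, each a Python script; the robot and the scene stay as the last script left them, time stands still between calls to the robot, and variables do not carry over. Pictures are saved under pics/ and viewed, at most 10 in all, crops included, and the job is handed in when it is done.

```bash
mkdir -p pics; ls
cat > h.py <<'E'
import numpy as np, cv2
from station import ctrl,get_state,vision,ticket,models
def cloud(cam):
    im,d=vision.grab_frame(cam);c=vision.camera_info(cam);K=np.array(c["mtx"]);R=np.array(c["R"]);t=np.array(c["t"])
    v,u=np.mgrid[:400,:640]
    P=np.stack([(u-K[0,2])/K[0,0]*d,(v-K[1,2])/K[1,1]*d,d],-1)
    W=(P-t)@R
    W[d==0]=np.nan
    return im,W
E
python3 - <<'E'
from h import *
for cam in("top","side"):
    im,W=cloud(cam);cv2.imwrite(f"pics/{cam}0.png",im);np.save(cam+"0.npy",W)
    for n in("till","till_lid","strip_mid","release","sauce_mid","carton_mid","tape_mid"):
        try:
            for r in models.masks_of(cam,n)[:2]:
                print(cam,n,round(r["p"],2),np.round(r["point"]),np.round(np.nanmedian(W[r["mask"]],0),3),r["mask"].sum())
        except Exception as e: print(n,e)
s=get_state();print(s["time"],s["tcp_pos"],s["eef_rot"],ctrl.pinch_z)
E
```

```text
pics
top till 0.93 [298. 198.] [0.58  0.073 0.096] 15126
top till_lid 0.57 [306. 195.] [0.586 0.057 0.096] 10590
top strip_mid 0.79 [298. 202.] [0.581 0.076 0.096] 14823
top release 0.67 [326. 246.] [0.472 0.013 0.094] 368
top release 0.67 [433. 164.] [ 0.658 -0.241  0.114] 875
top sauce_mid 0.75 [436. 164.] [ 0.657 -0.241  0.115] 865
top sauce_mid 0.28 [300. 201.] [0.581 0.075 0.096] 14605
top carton_mid 0.82 [184. 205.] [0.586 0.35  0.058] 3393
top carton_mid 0.75 [297. 201.] [0.581 0.076 0.096] 14993
top tape_mid 0.67 [307. 196.] [0.586 0.057 0.096] 10677
top tape_mid 0.62 [189. 266.] [0.426 0.32  0.047] 912
side till 0.62 [303. 242.] [0.548 0.154 0.095] 17532
side till_lid 0.96 [300. 216.] [0.582 0.091 0.096] 8386
side release 0.61 [363. 222.] [0.47  0.014 0.093] 184
side sauce_mid 0.88 [366. 142.] [ 0.657 -0.234  0.091] 978
side sauce_mid 0.49 [303. 215.] [0.582 0.091 0.096] 8481
side carton_mid 0.88 [206. 309.] [0.572 0.367 0.057] 5812
side tape_mid 0.78 [283. 362.] [0.42  0.322 0.037] 2349
0.8 [ 0.22120586 -0.58455358  0.2313171 ] [3.09899291e-05 9.83685835e-01 1.79894905e-01 1.27207217e-05] -0.0187
```

View pics/top0.png

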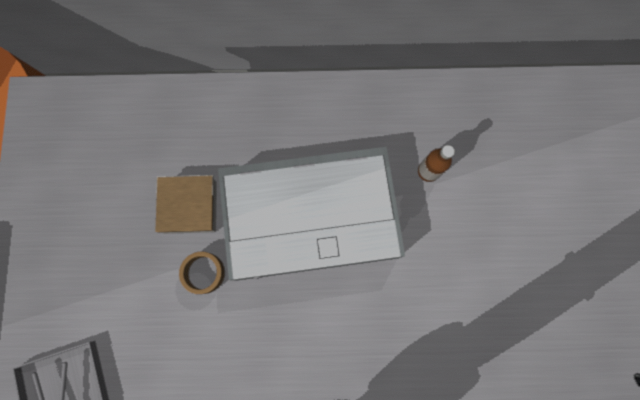

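View pics/side0.png

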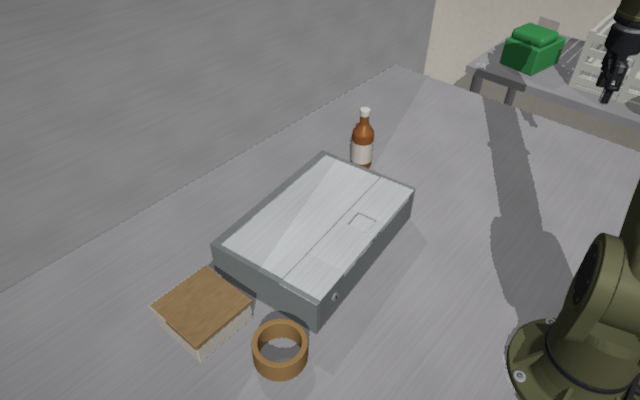

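Run:
```python
import numpy as np,cv2
W=np.load("top0.npy")
m=(abs(W[...,2]-.095)<.006)&(W[...,0]>.3)&(W[...,0]<.8)&(W[...,1]>-.17)&(W[...,1]<.32)
m=cv2.morphologyEx(m.astype(np.uint8),cv2.MORPH_OPEN,np.ones((5,5)))
n,l,s,c=cv2.connectedComponentsWithStats(m);k=1+s[1:,4].argmax();m=l==k
p=W[m];r=cv2.minAreaRect((p[:,:2]*1000).astype(np.float32));print(r,cv2.boxPoints(r),np.median(p[:,2]))
```

```text
((555.7457275390625, 52.84834289550781), (260.8900146484375, 400.5533752441406), 6.446476459503174) [[ 403.6394   237.21301]
 [ 448.61157 -160.80774]
 [ 707.85205 -131.51633]
 [ 662.8799   266.50443]] 0.09633149833825304
```

Both views show the release's square outline, at (328,247) in the top view and (362,221) in the side view. That matches the networks' result of about (0.472, 0.013). The bottle, carton and tape are all clear of the path.

```bash
cat >> h.py <<'E'
ex=np.array([.9936,.1123,0]);ey=np.array([-.1123,.9936,0]);ez=np.array([0,0,1.])
S=np.array([.4688,.0430,.0]);a=np.deg2rad(6.45)/2;Q=[0,np.cos(a),np.sin(a),0]
def T(x,y,z): return S+ex*x+ey*y+ez*z
def F(): return np.array(get_state()["contact_force"])
E
python3 - <<'E'
from h import *
ctrl.close_gripper(20)
ctrl.movep(T(-.006,-.0295,.16),Q)
ctrl.movel(T(-.006,-.0295,.103),max_speed=.08)
f0=F();print(f0,get_state()["time"],get_state()["tcp_pos"])
z=.102
while z>.080:
    z-=.001;ctrl.movel(T(-.006,-.0295,z),max_speed=.03);f=F()-f0
    print(round(z,4),np.round(get_state()["tcp_pos"][2],4),np.round(f,1))
    if f[2]>9: break
ctrl.pause(.3)
print(F()-f0,get_state()["time"])
im,W=cloud("side");cv2.imwrite("pics/side1.png",im)
E
```

```text
[-0.19173504  0.98444412  1.14043601] 4.75 [0.46638951 0.01311996 0.10325914]
0.101 0.1012 [-0.3 -0.9 -0.3]
0.1 0.1 [ 0.3 -1.7 -1.3]
0.099 0.0989 [ 0.6 -0.4 -1.2]
0.098 0.0979 [-0.2 -0.8 -1.4]
0.097 0.0969 [ 1.2 -0.9 -0.9]
0.096 0.0959 [ 0.7 -1.1 -2.1]
0.095 0.0949 [ 0.7 -1.1 -1.4]
0.094 0.0939 [ 0.5 -1.2 -2.1]
0.093 0.093 [ 1.1 -0.1 -1.7]
0.092 0.0921 [-0.1 -1.2  0.4]
0.091 0.0911 [-0.6 -0.9  2.5]
0.09 0.09 [-0.8 -1.   3. ]
0.089 0.089 [-0.3 -0.2  4.3]
0.088 0.0878 [ 0.8 -1.   0.1]
0.087 0.0871 [ 0.4 -1.5  3.3]
0.086 0.0865 [-2.1 -1.2  9.7]
[-1.689158   -0.04601351 10.27515783] 9.05
```

View pics/side1.png

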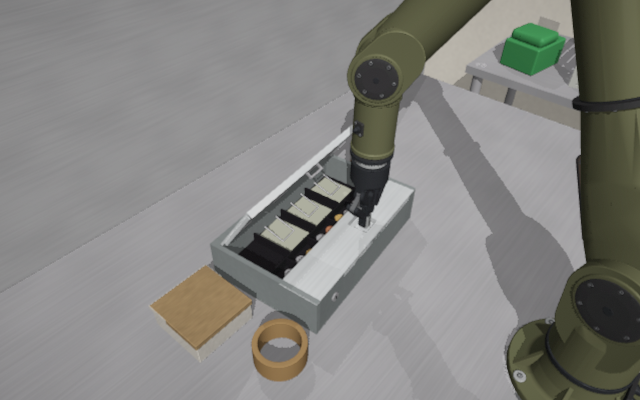

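The release hit its stop at about 10 N and the lid is up, with its edge running from about (225,240) to (358,130). Next I lift off and push the lid over its hinge.

Run:
```python
from h import *
ctrl.movel(T(-.006,-.0295,.13),max_speed=.1)
ctrl.pause(.3)
H=.198;zh=.0925
def tgt(th,off=0.011):
    L=(-.153*np.cos(th)-.014*np.sin(th), .153*np.sin(th)-.014*np.cos(th))
    return T(H+L[0]-off,0,zh+L[1]-.026)
p=tgt(1.0);ctrl.movel(p-ex*.035,max_speed=.1)
f0=F();print(f0,get_state()["time"])
for th in np.arange(1.0,1.81,.1):
    ctrl.movel(tgt(th),max_speed=.05)
    print(round(th,2),np.round(get_state()["tcp_pos"],3),np.round(F()-f0,1))
    if np.linalg.norm(F()-f0)>20: break
ctrl.pause(.5);print(F()-f0,get_state()["time"])
im,W=cloud("side");cv2.imwrite("pics/side2.png",im)
```

```text
[-0.18059159  0.61156439  0.00881534] 11.05
1.0 [0.561 0.053 0.187] [-1.7 -1.   1.6]
1.1 [0.574 0.055 0.197] [-1.9 -1.1  0.5]
1.2 [0.587 0.056 0.204] [-0.3 -0.9  2. ]
1.3 [0.601 0.058 0.21 ] [-0.7 -0.9  1. ]
1.4 [0.615 0.06  0.215] [-0.3 -1.2  0.9]
1.5 [0.63  0.061 0.218] [ 0.8 -1.2  0.7]
1.6 [0.645 0.063 0.22 ] [-0.8 -1.   0. ]
1.7 [0.661 0.065 0.22 ] [-0.1  0.3  0.4]
1.8 [0.676 0.067 0.218] [-0.  -1.3 -0.4]
[ 0.83571103 -0.2320932  -0.74124506] 16.0667
```

View pics/side2.png

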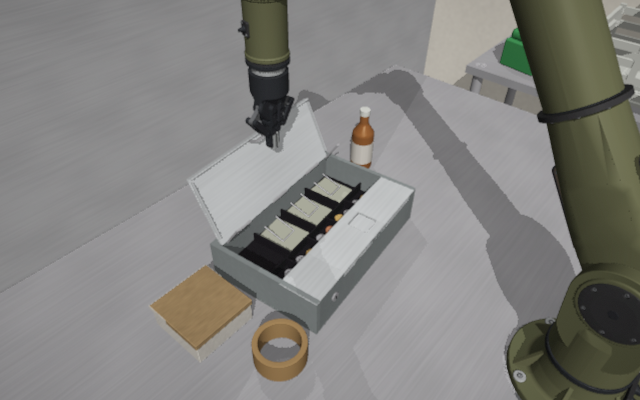

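The lid now leans back behind the fingers, with its top edge from about (192,182) to (320,105). I retreat forwards and check its angle.

Run:
```python
from h import *
ctrl.movel(T(.09,0,.23),max_speed=.1)
ctrl.movel(T(-.03,0,.32),max_speed=.15)
ctrl.pause(.5)
im,W=cloud("side");cv2.imwrite("pics/side3.png",im)
q=W-S-[0,0,.0925];x=q@ex-.198;y=q@ey
m=(q[...,2]>.02)&(q[...,2]<.16)&(abs(y)<.17)&(x>-.06)&(x<.12)
k=np.polyfit(q[...,2][m],x[m],1);print(m.sum(),k,"angle",np.pi/2+np.arctan(k[0]))
print(vision is not None and models.masks_of("side","release")[:1] and 1)
d=np.load("side0.npy")
r=models.masks_of("side","release")
for o in r[:2]: print(o["p"],o["point"],np.nanmedian(W[o["mask"]],0))
for n in("sauce_mid","carton_mid","tape_mid"):
    o=models.masks_of("side",n)[0];print(n,o["p"],np.round(np.nanmedian(W[o["mask"]],0),3))
print(F(),get_state()["time"])
```

```text
7339 [ 0.43622485 -0.00156221] angle 1.9821359749491594
1
0.62 [362.7, 222.7] [0.47204574 0.01552982 0.09310156]
sauce_mid 0.68 [ 0.656 -0.23   0.079]
carton_mid 0.63 [0.571 0.366 0.057]
tape_mid 0.71 [0.42  0.321 0.039]
[ 0.09804626 -0.56184639  0.32786802] 19.4
```

View pics/side3.png

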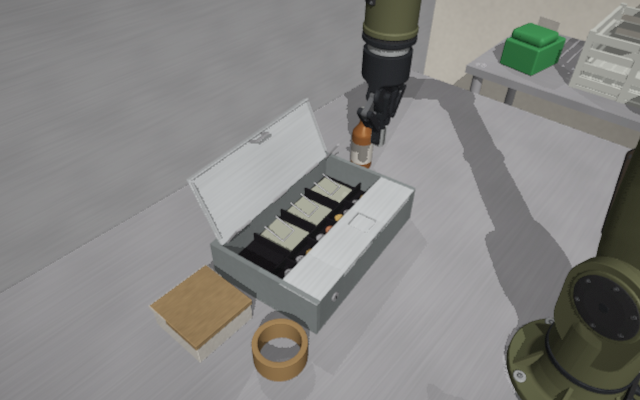

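The lid rests on its stop at about 1.98 rad. The release at (362,222) is back out, the loose things haven't moved, and the gripper is clear.

```bash
python3 -c "
from station import ticket
print(ticket.close_job())"
```

```text
the job is handed in; nothing more can be done
None
```

The till is open and the job is handed in: the lid rests on its stop at about 1.98 rad, the release is back out, and the sauce bottle, carton and tape roll stand where they were.

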